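Post a specimen box into dry storage and lock it

TASK

Take the small oblong specimen box from the steel tray and push it lengthwise from the loading ledge of the dry-storage box through the sprung flap so that it drops inside and the flap snaps shut behind it. Then take the T-key from its parking block, pass its T-head down through the slot in the top of the dry-storage box until the collar sits on the top, turn the key a quarter turn so that the head locks across the slot, and let go. Leave the square and round boxes, the brush, the wash bottle and the beaker where they are.

Things in the scene. Friction and masses are not known exactly. Their poses are not given: they have to be found in the camera images.
- cassette: The small oblong specimen box, closed, grey with a white lid: 64 long (its x) x 40 wide (its y) x 28 mm high, about 220 g (bronze fragments inside). Origin: centre of its underside. It lies flat in the steel tray, in one of three places and at any yaw; a square and a round box of the same materials lie in the other two.
- cassette_mid (a point): The middle of the oblong box, 14 mm above the centre of its underside.
- tray: Shallow fixed steel tray on the table, 190 (x) x 360 (y) x 30 mm high, walls and floor 4 mm thick. Origin: centre of its underside.
- squarebox: Bystander in the tray: square box 56 x 56 x 24 mm high. Origin: centre of its underside.
- tin: Bystander in the tray: round box, diameter 54, 27 mm high. Origin: centre of its underside.
- brush: Bystander: brush 160 mm long lying along the tray's far long side (along its own x). About 14 mm wide, 10 mm high. Origin: its middle, on its underside.
- washbottle: Bystander: white bottle standing on the table, diameter 54, 130 mm high. Origin: centre of its underside.
- beaker: Bystander: glass beaker standing on the table, diameter 68, 85 mm high. Origin: centre of its underside.
- drybox: The fixed dry-storage box, white with clear sides and top, 226 long (x) x 200 wide (y), top 146 mm above the table, inner floor at 10 mm. Origin: on the table, straight below the flap's hinge line; its +x points into the box (the way to push), -x out over the loading ledge. Inside, behind the ledge's edge, there is a free drop.
- ledge (a point): Centre of the loading ledge's level top, 100 mm above the table: an aluminium block in front of the mouth, 120 mm wide (drybox y -60 to 60), from drybox x = -150 to -30 mm; axes as the dry-storage box.
- mouth (a point): Middle of the ledge's inner edge (drybox x = -30, y = 0), 100 mm above the table; axes as the dry-storage box. Here the mouth begins: 64 mm wide and 40 mm high, between two cheeks that stand from drybox x = -36 to 0, up to the top. The oblong box falls in once its trailing end is pushed past this edge, best 20 mm past.
- header (a point): Front edge of the box's top above the flap's hinge (drybox x = 0, y = 0, 146 mm high; header underside 140 mm). Between the cheeks nothing stands above the ledge's level from here outwards but the sloping flap, so shut fingertips pointing down can follow the pushed box up to this edge.
- flap (a joint): The steel flap that closes the mouth, 60 mm wide, 4 mm thick, hinged along its top edge at the drybox's x = 0, 139 mm high; shut (0 rad) it slopes down and outwards to the ledge's inner edge. It swings inwards only, to at most 1.7 rad; a spring shuts it again (about 0.4 N at its lower edge to start, 1.2 N wide open).
- slot (a point): Centre of the slot in the aluminium strip across the dry-storage box's top, on the top surface (146 mm high), 100 mm in (+x) from the flap's hinge line. The slot is 42 mm long along the dry-storage box's y and 15 mm wide along its x, through a 6 mm top with free space below; axes as the dry-storage box.
- key: The T-key, about 70 g, upright: collar, grip above, stem and T-head below. Origin: centre of the underside of its collar (steel disc, diameter 32, 5 mm thick). Grip and head are both long along its x. It hangs by its collar in the parking block, with its x along the block's x.
- key_grip (a point): Middle of the key's flat black grip, 28.5 mm above the collar's underside: 32 mm long along the key's x, 12 mm thick along its y, from 5 to 52 mm above the collar's underside.
- key_head (a point): Centre of the underside of the T-head, 28 mm below the collar's underside. The head is 36 mm long along the key's x, 10 mm wide, 10 mm high; above it an 18 mm long stem of diameter 9 mm runs up to the collar.
- keyblock: The fixed parking block of the T-key: 60 (x) x 33 (y) x 45 mm high, with a through slot 44 x 17 mm along its x from above. Origin: centre of its underside.
Mind the look-alikes: they are no part of the job. Leave any green look-alike of the key alone. Leave any purple look-alike of the cassette alone.

How it is judged:
By the outcome, as a careful person would: the job done as asked, in the order asked, and still so for the second after the job is handed in, with the robot touching nothing.
It also fails if it takes over 61 s, if anything falls off the work surface, if the arm or the gripper's body presses on something with over 40 N, if the wrist force passes 120 N, or if a joint passes its speed limit or range.

ROBOT

A 7-joint arm with a two-finger parallel gripper is mounted at the origin on the work surface. World frame = base frame: x ahead of the robot, y to its left, z up, the work surface at z = 0. Lengths are in m, angles in rad, forces in N, time in s.
With the tool pointing down it reaches from about 0.35 to 0.9 m from the base axis. Payload 7.2 kg.
Tool frame: the origin (TCP) lies midway between the tips of the shut fingers; the grasp point (between the pads) lies 19 mm behind it (robot.pinch_z is the distance from the TCP to the grasp point, in m); z points along the fingers, x is the direction in which the jaws open and shut, and the axes are right-handed (so a half turn about z gives the same grasp; the last joint's range is limited). The gripper opens to 85 mm and grips with 20 to 120 N. Pads are 22 mm wide; open, the fingers measure 114 mm over their backs; the gripper's body (76 mm by 85 mm) begins 54 mm behind the grasp point. The pads swing forward as they close: fully open they stand 13 mm farther back than shut.
Start: joints at [-1.322, 0.411, -0.013, 1.596, 0.006, 1.134, -0.082], TCP at [0.195, 0.594, 0.231] pointing down, gripper open.
Joint ranges: [-2.95, 2.95], [-0.29, 1.99], [-1.47, 1.44], [0.14, 2.54], [-1.03, 4.17], [0.13, 1.85], [-2.86, 2.86]. Speed limits (rad/s): [2.39, 2.39, 3.01, 3.01, 3.14, 3.14, 3.14].

INTERFACE

Orientations are given as a rotation vector (axis times angle).
In Python, from station import robot, optics gives the robot as it stands.
- The arm moves only by the shell command python3 -m jog 'ROWS' [FORCE]. ROWS is JSON, a list of rows, each a list of 3 entries, a list of its own where there are three numbers: the shift along the tool's x, y, z in cm, then the turn about the tool's z in rad, then the opening, from 0 (shut) to 1 (fully open). In form: [[[x, y, z], twist, fingers], ...]. A call has 1 to 10 rows; each row is the pose to reach, as a shift and turn from the pose commanded when the call began, along the tool's axes at that moment; what a row does not reach only later rows make up. A row lasts 1/8 s, in which the tool goes at most 62.5 mm and 10.7 degrees, less where a joint would pass 70% of its speed; a pose out of reach is approached as far as the arm can. A call with a gripper value outside its range is refused whole. The fingers move at their own pace and stop on an object; FORCE is the grip in N (left out, the last holds). Time passes only in rows, so rows that repeat a pose let the fingers close. It gives the time, the measured TCP pose, the force and the opening at its end, in the units of the state.
- robot.observe(): the state, without advancing time (a new reading comes with each control period).
- optics.camera(name): name is "side" or "top"; returns (picture, depth): 384x512x3 uint8, red, green, blue; 384x512 float32, m along the optical axis (not along the pixel's ray), 0 where there is no reading.
- optics.camera_model(name): a dict with "camera_matrix" (3x3 intrinsics, pixels), "k1" (the pictures are not rectified: a ray, as slopes to the right and down, at radius r is drawn at 1 + k1 r^2 times it, then the intrinsics apply), "rvec" (rotation vector, rad) and "tvec" (3), from world to camera coordinates, as OpenCV has them. Camera axes: x right, y down, z forward; pixel columns grow to the right and rows downward; lengths in m; the calibration is good to about 2 mm. A picture is of the moment at which its call begins. camera_model takes no time and is no camera call.
- robot.finish_job(): hands the job in, once; it reports no verdict.
Trained networks look in the newest picture that a camera, given by its name, has taken for a name from the list of things; names that differ only in an ending like _2 or _b are one class to them, and where a whole thing is asked for, a point or a joint stands for the part that bears it (a point fixed in the world has none). Each returns a list of dicts, best first, with "conf" (0 to 1); they miss things now and then, are a little off and sometimes report something else, mostly with a low value. They report only what shows in the picture. A call takes as long as a camera call. They do not tell look-alikes from the thing itself.
- optics.search_frame(camera, label): "bbox" ([left, top, right, bottom] in pixels, round what is visible of it).
- optics.trace(camera, label): "pixels" (384x512 bool, what is visible of it) and "bbox" ([left, top, right, bottom] in pixels, round what is visible of it).
The state is a dict: "clock": time; "qpos": joint angles; "joint_vel": joint speeds; "tau": joint torques, N m; "eef_pos": TCP position; "eef_rot": TCP orientation; "force": force on the tool from outside, world axes, zero at the start; "moment": the same for the moment, N m; "opening": opening from 0.0 (shut) to 1.0 (fully open).
Only numpy, scipy, OpenCV 4.12 (cv2) and the standard library are available. Lean on these libraries where they do the work, as an engineer would, in place of code of your own. Each camera call takes 0.05 s, during which the arm holds its last target. There are 200 camera calls.

## Working session

There is one attempt and no reset: what is moved stays moved. The work goes in short steps, Python scripts to look and compute and a shell command to move; the robot and the scene stay as the last step left them, time stands still between calls to the robot, and variables do not carry over. Pictures are saved under pics/ and viewed, about 8 in all and at most 12, crops included, and the job is handed in when it is done.

```bash
mkdir -p pics; ls
cat > h.py <<'E'
import numpy as np, cv2
from scipy.spatial.transform import Rotation as R
from station import robot, optics
def model(n):
    m=optics.camera_model(n); K=np.array(m["camera_matrix"]); 
    return K,float(m["k1"]),R.from_rotvec(np.ravel(m["rvec"])).as_matrix(),np.ravel(m["tvec"])
def world(n,uv,d=None,z=None):
    """pixels (N,2) with depth d or on plane z -> world"""
    K,k1,Rm,t=model(n); uv=np.atleast_2d(np.asarray(uv,float))
    p=cv2.undistortPoints(uv.reshape(-1,1,2),K,np.array([k1,0,0,0.])).reshape(-1,2)
    r=np.c_[p,np.ones(len(p))]@Rm; c=-Rm.T@t
    s=np.asarray(d)[:,None] if d is not None else ((z-c[2])/r[:,2])[:,None]
    return c+r*s
def pix(n,X):
    K,k1,Rm,t=model(n)
    return cv2.projectPoints(np.atleast_2d(np.asarray(X,float)),cv2.Rodrigues(Rm)[0],t,K,np.array([k1,0,0,0.]))[0].reshape(-1,2)
def cloud(n,depth,mask=None):
    m=(depth>0) if mask is None else (mask&(depth>0))
    v,u=np.nonzero(m); return world(n,np.c_[u,v],d=depth[v,u]),np.c_[u,v]
E
python3 - <<'E'
from h import *
for n in("top","side"):
    p,d=optics.camera(n); cv2.imwrite(f"pics/{n}0.png",p[...,::-1]); np.savez(f"{n}0.npz",p=p,d=d)
    K,k1,Rm,t=model(n); print(n,K.tolist(),k1,-Rm.T@t,Rm[2])
    for l in ("cassette","key","drybox","keyblock","flap","tray","squarebox"):
        print(l,[(round(x["conf"],2),np.round(x["bbox"]).tolist()) for x in optics.search_frame(n,l)])
print(robot.observe())
E
```

```text
pics
top [[423.51629124482383, 0.0, 257.6010186179387], [0.0, 423.51629124482383, 188.83231047503781], [0.0, 0.0, 1.0]] -0.04301313410419299 [0.48734234 0.04289437 1.2745727 ] [ 0.07748223  0.00701536 -0.99696905]
cassette [(0.76, [207.0, 221.0, 234.0, 240.0]), (0.56, [272.0, 238.0, 294.0, 264.0])]
key [(0.68, [244.0, 141.0, 251.0, 154.0]), (0.55, [270.0, 144.0, 282.0, 162.0])]
drybox [(0.75, [282.0, 166.0, 420.0, 260.0])]
keyblock [(0.64, [271.0, 146.0, 283.0, 164.0])]
flap [(0.81, [330.0, 195.0, 343.0, 215.0])]
tray [(0.74, [127.0, 194.0, 253.0, 267.0]), (0.52, [179.0, 220.0, 203.0, 241.0])]
squarebox [(0.91, [186.0, 217.0, 202.0, 243.0]), (0.28, [213.0, 103.0, 234.0, 129.0])]
side [[388.1828126789353, 0.0, 258.7150698931608], [0.0, 388.1828126789353, 191.30084657235088], [0.0, 0.0, 1.0]] -0.05537004905420559 [0.32237724 0.7165153  0.57877625] [ 0.31879125 -0.78235826 -0.53505859]
cassette [(0.77, [281.0, 256.0, 314.0, 285.0]), (0.7, [334.0, 216.0, 363.0, 243.0])]
key [(0.73, [228.0, 181.0, 239.0, 201.0]), (0.52, [206.0, 203.0, 220.0, 236.0])]
drybox [(0.64, [265.0, 111.0, 384.0, 2
[... 223 characters left out ...]
27.0])]
{'clock': 0.8, 'qpos': array([-1.32218882,  0.41107845, -0.01271546,  1.59618874,  0.00559177,
        1.13432395, -0.08218928]), 'joint_vel': array([ 3.48989777e-06,  1.43519951e-03,  1.15726656e-03,  6.18594291e-04,
        1.61481705e-03, -3.91397933e-05,  2.84656509e-04]), 'tau': array([ 5.70545944e-04, -6.00326872e+01,  6.81235604e-01, -2.99722338e+01,
        1.39199288e-02,  1.61285672e-03,  4.10863186e-05]), 'eef_pos': array([0.19470906, 0.593898  , 0.23131545]), 'eef_rot': array([-2.54398865e+00, -1.84323372e+00, -3.06276734e-05]), 'force': array([-0.08711594, -0.17728981,  0.29182624]), 'moment': array([ 0.00986689, -0.0259885 ,  0.01733738]), 'opening': 0.9974307980887205}
```

View pics/top0.png

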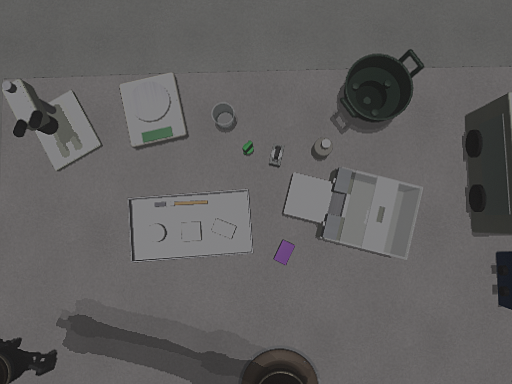

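View pics/side0.png

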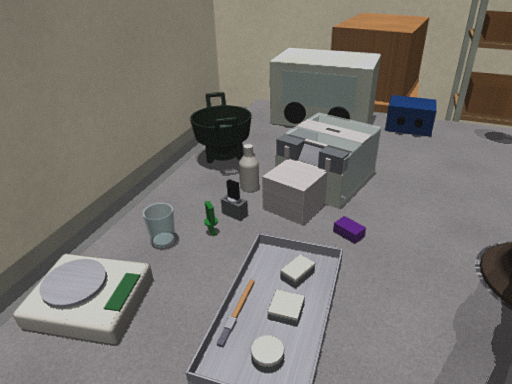

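Top view: cassette at (223,229) in the tray, next to the square box (191,231). Key is in its block at (277,154), with the green look-alike at (248,147) and the purple one at (285,252). The drybox is on the right, ledge at (310,197), slot at (381,214). Next I'll measure these.

```bash
cat > m.py <<'E'
from h import *
P={n:np.load(f"{n}0.npz") for n in("top","side")}
def rect(X):
    r=cv2.minAreaRect((X[:,:2]*1000).astype(np.float32)); b=cv2.boxPoints(r); e=b[1]-b[0],b[2]-b[1]
    L=max(e,key=np.linalg.norm); return np.round(r[0],1),np.round(r[1],1),round(np.degrees(np.arctan2(L[1],L[0])),1)
for n in("top","side"):
    optics.camera(n)
    for l in("cassette","key","keyblock","flap","drybox"):
        for o in optics.trace(n,l)[:2]:
            m=o["pixels"]; X,uv=cloud(n,P[n]["d"],m)
            if len(X)==0: continue
            z=np.percentile(X[:,2],[5,50,95])
            print(n,l,round(o["conf"],2),np.round(o["bbox"]),len(X),"z",np.round(z*1000),"med",np.round(np.median(X,0)*1000),"col",np.median(P[n]["p"][m],0))
            if l in("cassette","keyblock","key"):
                zt=.032 if l=="cassette" else .045
                c=np.argwhere(m)[:,::-1].astype(float)
                print("   rect@z",zt,rect(world(n,c,z=zt)), "depth-top", rect(X[X[:,2]>z[2]-.008]))
# ledge, drybox top from top cloud
X,uv=cloud("top",P["top"]["d"])
for nm,lo,hi,w in(("ledge",.09,.11,(278,168,338,228)),("boxtop",.138,.152,(315,160,425,262))):
    s=(X[:,2]>lo)&(X[:,2]<hi)&(uv[:,0]>w[0])&(uv[:,0]<w[2])&(uv[:,1]>w[1])&(uv[:,1]<w[3])
    print(nm,s.sum(),rect(X[s]),"z",np.median(X[s,2]))
def up(n,w,k,f):
    a=P[n]["p"][w[1]:w[3],w[0]:w[2],::-1]; return cv2.resize(cv2.convertScaleAbs(a,alpha=1.6),None,fx=k,fy=k,interpolation=cv2.INTER_CUBIC)
a=up("top",(265,135,425,265),5,0); cv2.imwrite("pics/cr1.png",a[:600,:800])
E
python3 m.py
```

```text
top cassette 0.71 [210. 218. 235. 236.] 299 z [27. 32. 37.] med [472. 155.  32.] col [132. 131. 133.]
   rect@z 0.032 (array([472.4, 154.1]), array([64.9, 41.5]), np.float32(70.5)) depth-top (array([471.7, 155.1]), array([62.9, 39.8]), np.float32(67.6))
top cassette 0.67 [269. 234. 295. 267.] 343 z [ 2. 28. 32.] med [398. -21.  28.] col [106.  70. 126.]
   rect@z 0.032 (array([399. , -20.1]), array([44. , 66.2]), np.float32(-27.7)) depth-top (array([398.3, -20.6]), array([40.1, 63.9]), np.float32(-26.9))
top key 0.65 [270. 142. 280. 162.] 92 z [46. 75. 99.] med [681.  -5.  75.] col [56. 55. 55.]
   rect@z 0.045 (array([686.9,  -6.2]), array([34.1, 26.7]), np.float32(20.1)) depth-top (array([682.6,  -4.9]), array([11.6, 26.7]), np.float32(-15.2))
top key 0.45 [242. 142. 252. 152.] 107 z [12. 65. 83.] med [703.  78.  65.] col [ 56. 107.  65.]
   rect@z 0.045 (array([706.8,  78.4]), array([26.4, 35.6]), np.float32(-1.2)) depth-top (array([707.5,  78.6]), array([11.1, 31.2]), np.float32(-40.6))
top keyblock 0.43 [269. 142. 286. 167.] 124 z [ 3. 44. 49.] med [667.  -2.  44.] col [96. 97. 
[... 1190 characters left out ...]
ay([12.3, 31.3]), np.float32(-40.5))
side keyblock 0.61 [220. 198. 245. 220.] 432 z [ 5. 29. 46.] med [674.   7.  29.] col [47. 48. 48.]
   rect@z 0.045 (array([670.5,  23.6]), array([62.8, 98.5]), np.float32(-64.0)) depth-top (array([684.5,  -4.9]), array([33.9, 58.9]), np.float32(-14.7))
side flap 0.92 [299. 144. 324. 166.] 376 z [105. 123. 142.] med [ 535. -164.  123.] col [138. 137. 143.]
side drybox 0.59 [264. 114. 380. 225.] 9004 z [ 15. 101. 148.] med [ 506. -148.  101.] col [92. 93. 89.]
ledge 1891 (array([561.6, -98.8]), array([131. , 165.6]), np.float32(-15.6)) z 0.10030065466210614
boxtop 5993 (array([ 507.2, -252.3]), array([238.7, 201.7]), np.float32(74.2)) z 0.14580574426746873
```

View pics/cr1.png

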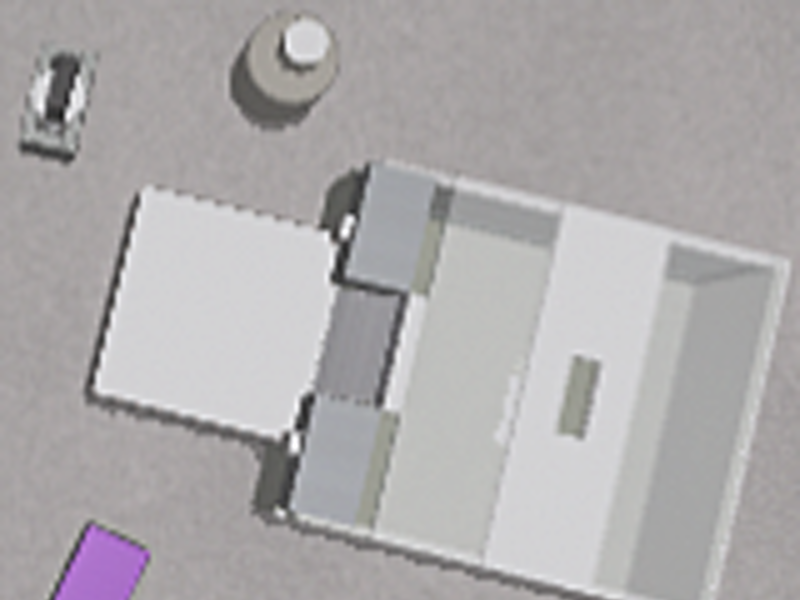

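The crop shows the ledge's corners and the flap at about crop (360,345). The slot is at crop (579,396), i.e. px (380.8,214.2). The key's black grip is in the block at crop (62,90). Now the drybox frame.

```bash
cat >> h.py <<'E'
def plan(p,yaw=None):
    """TCP target (mm) and tool-x yaw (deg) -> tool shift (cm), twist(rad) from present pose"""
    s=robot.observe(); T=R.from_rotvec(s["eef_rot"]).as_matrix()
    sh=T.T@(np.asarray(p)/1000-s["eef_pos"])*100
    y=np.degrees(np.arctan2(T[1,0],T[0,0])); tw=0 if yaw is None else -np.radians((yaw-y+180)%360-180)
    print("to",p,yaw,"from",np.round(s["eef_pos"]*1000,1),round(y,1),"=> shift",np.round(sh,2),"twist",round(tw,3),"q7",s["qpos"][6].round(2),"F",np.round(s["force"],1),"open",round(s["opening"],3),"t",round(s["clock"],2))
E
python3 - <<'E'
from h import *
P={n:np.load(f"{n}0.npz") for n in("top","side")}
Xs={n:cloud(n,P[n]["d"])[0]*1000 for n in P}
a=np.radians(-105.7)
for yaw in(-105.7,-105.2,-106.2):
  a=np.radians(yaw); ex=np.array([np.cos(a),np.sin(a)]); ey=np.array([-ex[1],ex[0]])
  for n in P:
    X=Xs[n]; q=np.c_[X[:,:2]@ex,X[:,:2]@ey,X[:,2]]
    near=(X[:,0]>380)&(X[:,0]<680)&(X[:,1]<-10)&(X[:,1]>-400)
    L=q[near&(abs(X[:,2]-100)<3)]; B=q[near&(abs(X[:,2]-146)<4)]
    f=lambda v:np.round(np.percentile(v,[.3,1,99,99.7]),1)
    L=L[L[:,0]<np.percentile(L[:,0],70)]
    print(yaw,n,"ledge x",f(L[:,0]),"y",f(L[:,1]),"top x",f(B[:,0]),"y",f(B[:,1]),len(L),len(B))
print("slot top",world("top",[[380.8,214.2]],z=.146)*1000)
# slot corners by threshold
g=cv2.cvtColor(P["top"]["p"],cv2.COLOR_RGB2GRAY)
sub=cv2.resize(g[200:228,368:394],None,fx=8,fy=8,interpolation=cv2.INTER_CUBIC)
_,m=cv2.threshold(sub,0,255,cv2.THRESH_BINARY_INV+cv2.THRESH_OTSU)
nl,lab,st,ce=cv2.connectedComponentsWithStats(m)
for i in range(1,nl):
  if st[i,4]>500:
    v,u=np.nonzero(lab==i); w=world("top",np.c_[(u+.5)/8-.5+368,(v+.5)/8-.5+200],z=.146)*1000
    r=cv2.minAreaRect(w[:,:2].astype(np.float32)); print("slot blob",st[i],w.mean(0),r)
plan([472,155,100],-22.3); plan([472,155,6],-22.3)
E
```

```text
-105.7 top ledge x [-121.8 -121.2  -39.7  -39.3] y [496.3 497.1 614.3 615. ] top x [ -7.5  -5.2 221.7 223.4] y [456.6 458.  654.4 656.3] 1050 5566
-105.7 side ledge x [-123.7 -122.6  -34.   -33.2] y [496.  496.8 614.4 615.6] top x [ -8.9  -7.7 223.6 226. ] y [456.2 456.8 654.5 656.8] 950 2646
-105.2 top ledge x [-117.1 -116.5  -34.9  -34.5] y [497.1 497.6 614.8 615.6] top x [ -2.7  -0.4 226.6 228.2] y [455.4 456.8 653.4 655.1] 1050 5566
-105.2 side ledge x [-118.6 -117.6  -29.3  -28. ] y [496.9 497.4 614.8 616.2] top x [ -4.   -2.9 228.3 230.6] y [455.1 456.1 653.6 655.5] 950 2646
-106.2 top ledge x [-126.9 -126.2  -44.6  -44.2] y [495.4 496.2 613.6 614.2] top x [-12.2 -10.2 217.  218.7] y [457.5 459.1 655.5 657.2] 1050 5566
-106.2 side ledge x [-128.7 -127.6  -38.6  -38.3] y [495.2 496.1 613.7 615.2] top x [-14.2 -12.8 218.8 221.4] y [456.7 457.7 655.6 658.1] 950 2646
slot top [[ 499.60540411 -275.72843796  146.        ]]
slot blob [  68   48   70  136 5943] [ 500.24630845 -274.5216114   146.        ] ((500.1295471191406, -274.5708923339844), (16.44725227355957, 43.594635009765625), 74.00572967529297)
to [472, 155, 100] -22.3 from [194.7 593.9 231.3] 71.8 => shift [-33.07  40.02  13.13] twist 1.643 q7 -0.08 F [-0.1 -0.1 -0.2] open 0.998 t 1.4
to [472, 155, 6] -22.3 from [194.7 593.9 231.3] 71.8 => shift [-33.07  40.02  22.53] twist 1.643 q7 -0.08 F [-0.1 -0.1 -0.2] open 0.998 t 1.4
```

```bash
python3 -m jog '[[[-33.1,40,12],1.64,1],[[-33.1,40,12],1.64,1],[[-33.1,40,12],1.64,1],[[-33.1,40,12],1.64,1],[[-33.1,40,12],1.64,1],[[-33.1,40,12],1.64,1],[[-33.1,40,12],1.64,1],[[-33.1,40,12],1.64,1],[[-33.1,40,12],1.64,1],[[-33.1,40,12],1.64,1]]' 35
python3 - <<'E'
from h import *
plan([472,155,60],-22.3)
E
```

```text
clock: 2.65
eef_pos: [0.4728, 0.152, 0.111]
eef_rot: [3.08, -0.611, 0.001]
force: [-0.1, -0.4, -0.8]
opening: 1.001
to [472, 155, 60] -22.3 from [472.8 152.  111. ] -22.5 => shift [-0.19 -0.25  5.1 ] twist -0.003 q7 -0.57 F [-0.1 -0.4 -0.8] open 1.001 t 2.65
```

```bash
python3 -m jog '[[[0,0,5],0,1],[[0,0,5],0,1],[[0,0,5],0,1]]'
python3 - <<'E'
from h import *
plan([472,155,6],-22.2)
p,d=optics.camera("side"); cv2.imwrite("pics/s1.png",cv2.resize(p[180:360,190:400,::-1],None,fx=3,fy=3))
E
```

```text
clock: 3.02
eef_pos: [0.4719, 0.1554, 0.0623]
eef_rot: [-3.083, 0.6, -0.0]
force: [0.7, 0.4, 0.6]
opening: 0.999
to [472, 155, 6] -22.2 from [471.9 155.4  62.3] -22.0 => shift [0.03 0.04 5.63] twist 0.003 q7 -0.52 F [0.7 0.4 0.6] open 0.999 t 3.02
```

View pics/s1.png

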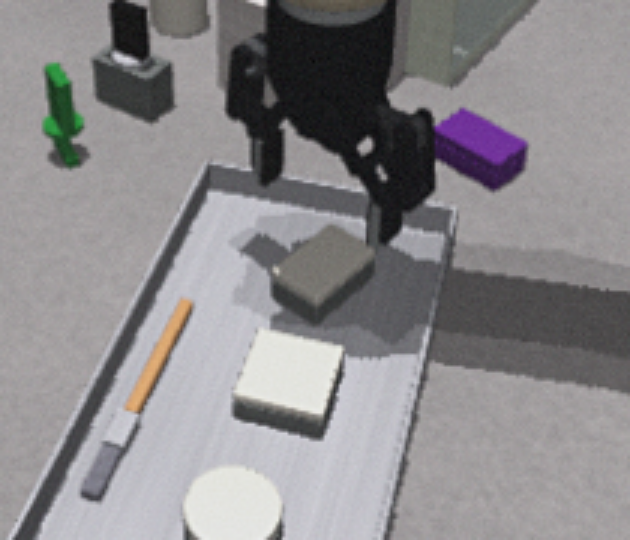

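The fingers straddle the cassette at crop (325,270), one on each side of its long sides. Descend and grip.

```bash
python3 -m jog '[[[0,0,4],0,1],[[0,0,5.5],0,1],[[0,0,5.5],0,1],[[0,0,5.5],0,0],[[0,0,5.5],0,0],[[0,0,5.5],0,0],[[0,0,5.5],0,0],[[0,0,5.5],0,0],[[0,0,5.5],0,0],[[0,0,5.5],0,0]]' 40; python3 -m jog '[[[0,0,-3],0,0],[[0,0,-8],0,0],[[0,0,-13],0,0],[[0,0,-15],0,0],[[0,0,-15],0,0]]'
python3 - <<'E'
from h import *
a=np.radians(-105.8); ex=np.array([np.cos(a),np.sin(a)]); ey=np.array([-ex[1],ex[0]])
# box is now held; where does it sit? 
p,d=optics.camera("side"); o=optics.trace("side","cassette")
for x in o[:2]:
    X,_=cloud("side",d,x["pixels"]); print(x["conf"],x["bbox"],np.round(np.median(X,0)*1000),np.round(np.percentile(X[:,2],[2,98])*1000))
W=lambda x,y:28.5*ex+555.8*ey+x*ex+y*ey
print(W(-90,0)); plan([*W(-90,0),160],-15.8)
E
```

```text
clock: 4.32
eef_pos: [0.4721, 0.155, 0.0071]
eef_rot: [-3.082, 0.602, -0.001]
force: [-0.8, 0.0, 6.8]
opening: 0.463
clock: 4.95
eef_pos: [0.4723, 0.1552, 0.1577]
eef_rot: [-3.081, 0.602, -0.003]
force: [-0.7, 0.1, -3.2]
opening: 0.457
0.85 [335.2, 213.8, 366.0, 242.5] [396. -12.  27.] [ 3. 30.]
0.67 [282.3, 194.3, 306.3, 224.2] [479. 176. 182.] [156. 185.]
[551.545996  -92.1569547]
to [np.float64(551.5459959965721), np.float64(-92.15695470310011), 160] -15.8 from [471.  154.7 155.6] -22.1 => shift [16.75 19.85 -0.45] twist -0.11 q7 -0.61 F [-0.4 -0.3 -3.3] open 0.458 t 5.05
```

```bash
python3 -m jog '[[[4.2,5,-0.4],-0.05,0],[[8.4,10,-0.4],-0.11,0],[[12.6,15,-0.4],-0.11,0],[[16.8,19.9,-0.4],-0.11,0],[[16.8,19.9,-0.4],-0.11,0],[[16.8,19.9,-0.4],-0.11,0],[[16.8,19.9,-0.4],-0.11,0]]'
python3 - <<'E'
from h import *
plan([551.5,-92.2,104.5],-15.8)
E
```

```text
clock: 5.92
eef_pos: [0.5517, -0.0908, 0.1592]
eef_rot: [-3.112, 0.429, 0.003]
force: [0.2, 0.0, -2.9]
opening: 0.461
to [551.5, -92.2, 104.5] -15.8 from [551.7 -90.8 159.2] -15.7 => shift [0.03 0.14 5.47] twist 0.002 q7 0.05 F [ 0.2  0.  -2.9] open 0.461 t 5.92
```

```bash
python3 -m jog '[[[0,0.1,3],0,0],[[0,0.1,5],0,0],[[0,0.1,5.4],0,0],[[0,0.1,5.5],0,0],[[0,0.1,5.5],0,0]]'
python3 - <<'E'
from h import *
plan([551.5,-92.2,103],-15.8)
p,d=optics.camera("side"); cv2.imwrite("pics/s2.png",cv2.resize(p[90:250,190:400,::-1],None,fx=3,fy=3))
E
```

```text
clock: 6.55
eef_pos: [0.5527, -0.0934, 0.1061]
eef_rot: [-3.112, 0.431, -0.002]
force: [0.3, 0.3, -2.6]
opening: 0.46
to [551.5, -92.2, 103] -15.8 from [552.7 -93.4 106.1] -15.8 => shift [-0.15 -0.09  0.31] twist 0.0 q7 0.1 F [ 0.3  0.3 -2.6] open 0.46 t 6.55
```

View pics/s2.png

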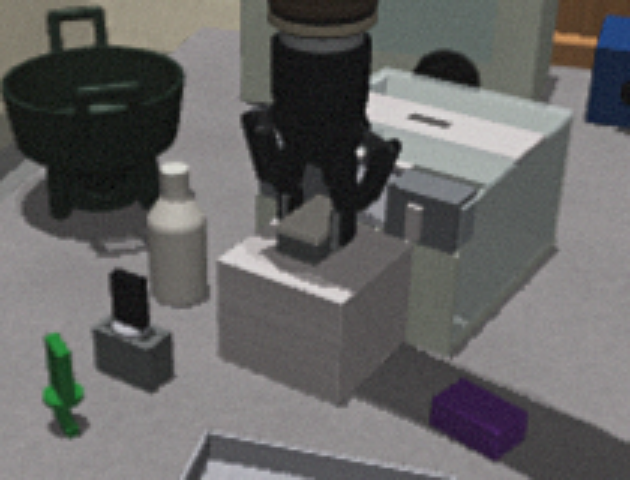

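The box is held just above the ledge, clear of the cheeks and in line with the mouth. Set it down and release.

```bash
python3 -m jog '[[[-0.1,0,0.25],0,0],[[-0.1,0,0.25],0,0],[[-0.1,0,0.3],0,0],[[-0.1,0,0.3],0,0],[[-0.1,0,0.3],0,0.75],[[-0.1,0,0.3],0,0.75],[[-0.1,0,0.3],0,0.75],[[-0.1,0,0.3],0,0.75]]'
python3 -m jog '[[[0,0,-3],0,0.75],[[0,0,-6],0,0.75],[[0,-2,-6],0,0.4],[[0,-5.5,-6],0,0],[[0,-5.5,-6],0,0],[[0,-5.5,-6],0,0]]'
cat >> h.py <<'E'
a=np.radians(-105.8); ex=np.array([np.cos(a),np.sin(a)]); ey=np.array([-ex[1],ex[0]])
W=lambda x,y:28.5*ex+555.8*ey+x*ex+y*ey
def inv(X): return np.c_[X[:,:2]@ex-28.5,X[:,:2]@ey-555.8,X[:,2]]
E
python3 - <<'E'
from h import *
for n in("side","top"):
    p,d=optics.camera(n); X,uv=cloud(n,d); X*=1000
    q=inv(X); s=(abs(X[:,2]-128)<5)&(q[:,0]>-150)&(q[:,0]<-38)&(abs(q[:,1])<60)
    if s.sum()>20:
        r=cv2.minAreaRect(q[s,:2].astype(np.float32)); print(n,s.sum(),r)
s=robot.observe(); print(inv(s["eef_pos"][None]*1000))
plan([*W(-140,0),112],-15.8)
E
```

```text
clock: 7.6
eef_pos: [0.5512, -0.0936, 0.1022]
eef_rot: [3.112, -0.432, -0.0]
force: [0.3, 0.1, 0.1]
opening: 0.751
clock: 8.35
eef_pos: [0.5657, -0.0403, 0.1615]
eef_rot: [3.111, -0.431, -0.002]
force: [0.5, -0.8, 0.2]
opening: -0.003
side 265 ((-79.68601989746094, -4.577423095703125), (82.93152618408203, 111.00221252441406), 0.25633373856544495)
[[-142.78492763   -0.17412854  161.86050602]]
to [np.float64(565.1600083486007), np.float64(-44.04605502663583), 112] -15.8 from [565.8 -41.3 161.9] -15.9 => shift [0.02 0.28 4.99] twist -0.001 q7 -0.04 F [ 0.5  0.2 -0.7] open -0.0 t 8.45
```

Run:
```python
from h import *
for n in("side","top"):
    p,d=optics.camera(n)
    for x in optics.trace(n,"cassette"):
        X,uv=cloud(n,d,x["pixels"]); X*=1000; q=inv(X); q=q[abs(q[:,2]-128)<4]
        if len(q)>20: print(n,x["conf"],np.round(x["bbox"]),len(q),cv2.minAreaRect(q[:,:2].astype(np.float32)))
    cv2.imwrite(f"pics/{n}3.png",cv2.resize(p[(90 if n=="side" else 150):250,250:400,::-1],None,fx=4,fy=4))
```

```text
(no output)
```

View pics/side3.png

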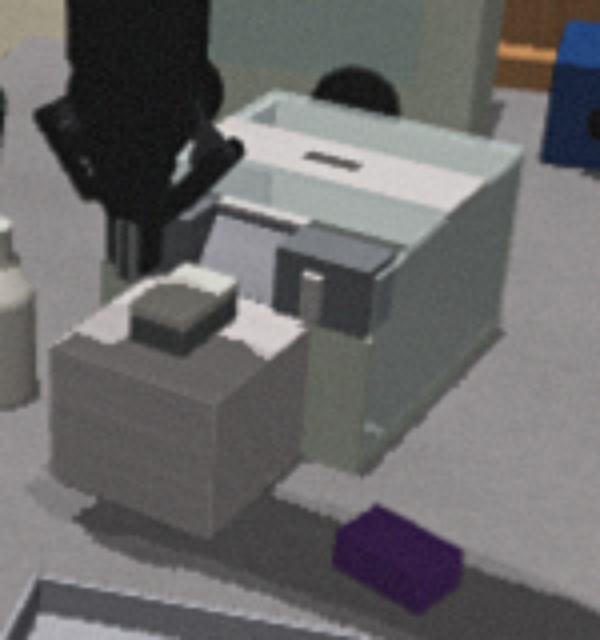

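The box stands on the ledge (crop (185,305)), flap shut behind it, shut fingers above. Quick check of its pose with a tighter window.

Run:
```python
from h import *
p,d=optics.camera("side"); X,uv=cloud("side",d); X*=1000; q=inv(X)
for zc in (128,):
    s=(abs(q[:,2]-zc)<3)&(q[:,0]>-148)&(q[:,0]<-45)&(abs(q[:,1])<35)
    print(s.sum(),np.round(np.percentile(q[s],[1,50,99],axis=0)),cv2.minAreaRect(q[s,:2].astype(np.float32)))
plan([*W(-142,0),112],-15.8)
```

```text
233 [[-120.  -19.  125.]
 [ -92.    0.  129.]
 [ -57.   21.  131.]] ((-87.67007446289062, 1.8030509948730469), (66.80686950683594, 41.118927001953125), 0.6633584499359131)
to [np.float64(565.704568842682), np.float64(-42.12161903957727), 112] -15.8 from [566.1 -41.1 162.3] -15.9 => shift [-0.01  0.11  5.03] twist -0.001 q7 -0.04 F [ 0.4  0.2 -0.3] open 0.001 t 8.7
```

```bash
python3 -m jog '[[[0,0,3],0,0],[[0,0,5.1],0,0],[[0,0,5.1],0,0],[[0,1,5.1],0,0],[[0,2,5.1],0,0],[[0,3,5.1],0,0],[[0,4,5.1],0,0],[[0,5,5.1],0,0],[[0,6,5.1],0,0],[[0,6,5.1],0,0]]'
python3 - <<'E'
from h import *
print(inv(robot.observe()["eef_pos"][None]*1000))
p,d=optics.camera("side"); X,uv=cloud("side",d); X*=1000; q=inv(X)
s=(abs(q[:,2]-128)<3)&(q[:,0]>-78)&(q[:,0]<-35)&(abs(q[:,1])<30)
print(s.sum(),np.round(np.percentile(q[s],[1,50,99],axis=0)))
plan([*W(-20,0),112],-15.8)
E
```

```text
clock: 9.95
eef_pos: [0.5493, -0.0998, 0.1113]
eef_rot: [3.111, -0.435, -0.0]
force: [0.2, 0.5, 0.3]
opening: 0.001
[[-8.19994632e+01 -9.36854475e-02  1.11253961e+02]]
61 [[-76. -19. 125.]
 [-52. -12. 129.]
 [-37.   2. 130.]]
to [np.float64(532.4863787037318), np.float64(-159.5122142501501), 112] -15.8 from [549.3 -99.3 111.1] -15.9 => shift [ 0.03  6.25 -0.09] twist -0.001 q7 0.1 F [ 0.2  0.7 -0.1] open -0.003 t 10.0
```

```bash
python3 -m jog '[[[0,1,0],0,0],[[0,2,0],0,0],[[0,3,0],0,0],[[0,4,0],0,0],[[0,5,0],0,0],[[0,5.8,0],0,0],[[0,6.2,0],0,0],[[0,6.2,0],0,0]]'
python3 - <<'E'
from h import *
print(inv(robot.observe()["eef_pos"][None]*1000))
p,d=optics.camera("side"); cv2.imwrite("pics/s4.png",cv2.resize(p[90:240,250:400,::-1],None,fx=4,fy=4))
E
```

```text
clock: 11.0
eef_pos: [0.5328, -0.1582, 0.1113]
eef_rot: [-3.112, 0.433, 0.0]
force: [-0.4, 1.3, 0.8]
opening: -0.001
[[-2.13536028e+01 -3.27786276e-02  1.11259730e+02]]
```

View pics/s4.png

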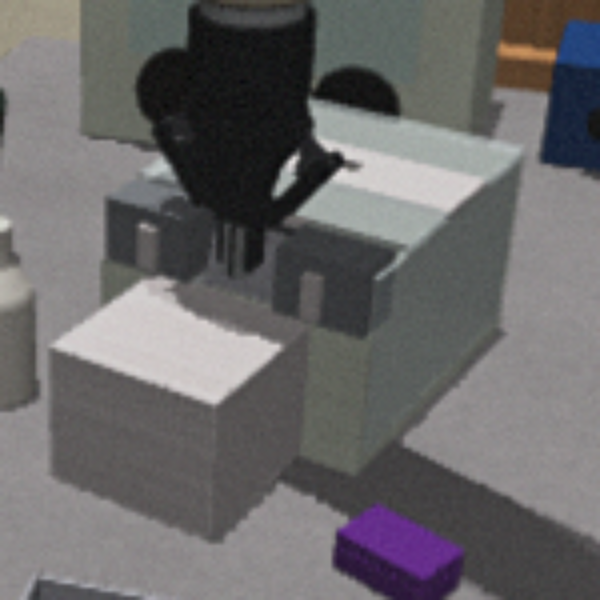

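The box is no longer on the ledge and the fingers stand at the flap (crop (238,255)). Back out, rise, and check.

```bash
python3 -m jog '[[[0,-2,0],0,0],[[0,-5,0],0,0],[[0,-8,-3],0,0.3],[[0,-9,-6],0,0.6],[[0,-10,-8],0,0.6]]'
python3 - <<'E'
from h import *
plan([684.6,-5.2,130],75.2)
for n in ("side","top"):
    p,d=optics.camera(n); np.savez(n+"5.npz",p=p,d=d)
    for l in("flap","cassette"): print(n,l,[(round(x["conf"],2),np.round(x["bbox"])) for x in optics.search_frame(n,l)])
    X,uv=cloud(n,d); X*=1000; q=inv(X)
    s=(q[:,0]>-31)&(q[:,0]<-2)&(abs(q[:,1])<25)&(q[:,2]>95)&(q[:,2]<143); print(n,"flap pts",s.sum(), np.median(q[s,2]-(100+(q[s,0]+30)*1.3)) if s.any() else None)
    s=(q[:,0]>5)&(q[:,0]<180)&(abs(q[:,1])<90)&(q[:,2]<60)&(q[:,2]>-5); print("inside z",s.sum(),np.round(np.percentile(q[s,2],[2,50,98])))
a=np.load("side5.npz")["p"][90:240,250:400]; b=np.load("top5.npz")["p"][150:270,280:430]
cv2.imwrite("pics/c5.png",np.vstack([cv2.resize(a,None,fx=2,fy=2),cv2.resize(b,None,fx=2.5,fy=2.5)[:,:300] if 0 else cv2.resize(b,(300,240))])[...,::-1])
E
```

```text
clock: 11.68
eef_pos: [0.5609, -0.0592, 0.1926]
eef_rot: [-3.112, 0.428, -0.002]
force: [0.0, -1.1, 0.7]
opening: 0.598
to [684.6, -5.2, 130] 75.2 from [560.9 -59.2 192.6] -15.7 => shift [10.44 -8.54  6.27] twist -1.586 q7 -0.03 F [ 0.  -1.1  0.7] open 0.598 t 11.68
side flap [(0.8, array([296., 142., 321., 167.]))]
side cassette [(0.89, array([336., 214., 365., 243.])), (0.25, array([262., 111., 383., 223.]))]
side flap pts 293 5.255214390274801Traceback (most recent call last):
  File "<stdin>", line 8, in <module>
    return _quantile_unchecked(
        a, q, axis, out, overwrite_input, method, keepdims, weights)
    return _ureduce(a,
                    func=_quantile_ureduce_func,
    ...<5 lines>...
                    overwrite_input=overwrite_input,
                    method=method)
    r = func(a, **kwargs)
    result = _quantile(arr,
                       quantiles=q,
    ...<2 lines>...
                       out=out,
                       weights=wgt)
    slices_having_nans = np.isnan(arr[-1, ...])
                                  ~~~^^^^^^^^^
IndexError: index -1 is out of bounds for axis 0 with size 0
```

```bash
python3 -m jog '[[[10.4,-8.5,6],-1.58,0.5],[[10.4,-8.5,6],-1.58,0.5],[[10.4,-8.5,6],-1.58,0.5],[[10.4,-8.5,6],-1.58,0.5],[[10.4,-8.5,6],-1.58,0.5],[[10.4,-8.5,6],-1.58,0.5],[[10.4,-8.5,6],-1.58,0.5],[[10.4,-8.5,6],-1.58,0.5],[[10.4,-8.5,6],-1.58,0.5],[[10.4,-8.5,6],-1.58,0.5]]'
python3 - <<'E'
from h import *
plan([684.6,-5.2,57],75.2)
p,d=optics.camera("top"); cv2.imwrite("pics/t5.png",cv2.resize(cv2.convertScaleAbs(p[130:270,260:430,::-1],alpha=1.6),None,fx=4.5,fy=4.2))
X,uv=cloud("top",d); X*=1000; q=inv(X)
s=(q[:,0]>5)&(q[:,0]<180)&(abs(q[:,1])<90)&(q[:,2]<60); print("inside z",s.sum())
p,d=optics.camera("side");
for o in optics.trace("side","key"):
    X,_=cloud("side",d,o["pixels"]); X*=1000; t=X[X[:,2]>np.percentile(X[:,2],95)-10]; print(o["conf"],o["bbox"],np.round(np.median(X,0)),cv2.minAreaRect(t[:,:2].astype(np.float32)))
E
```

```text
clock: 13.08
eef_pos: [0.6826, -0.0084, 0.1298]
eef_rot: [-2.497, -1.904, 0.002]
force: [-0.1, -0.4, -0.3]
opening: 0.499
to [684.6, -5.2, 57] 75.2 from [682.6  -8.4 129.8] 74.7 => shift [0.36 0.12 7.28] twist -0.009 q7 1.31 F [-0.1 -0.4 -0.3] open 0.499 t 13.07
inside z 201
0.67 [204.4, 201.6, 217.2, 238.8] [702.  86.  47.] ((708.0545654296875, 77.89878845214844), (12.619030952453613, 37.19687271118164), 45.58863830566406)
0.52 [224.0, 181.0, 240.9, 205.0] [683.  -1.  73.] ((685.83837890625, -5.150533676147461), (13.977367401123047, 33.28111267089844), 75.9871826171875)
```

View pics/t5.png

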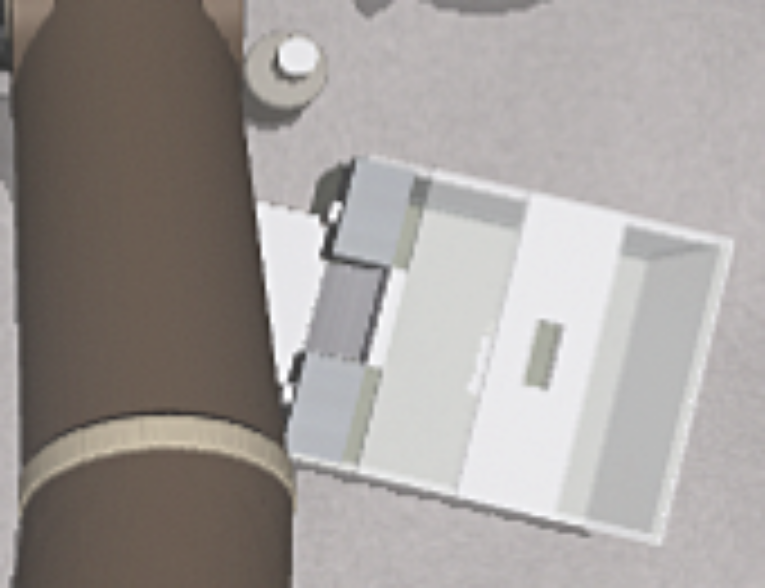

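Top view: flap shut (crop (345,310)), slot free, bottle undisturbed. The box isn't on the ledge, though the picture doesn't show it inside. On to the key: descend partway and re-check.

```bash
python3 -m jog '[[[0.1,0,2],0,0.5],[[0.1,0,2],0,0.5],[[0.1,0,2],0,0.5]]'
python3 - <<'E'
from h import *
plan([684.8,-5.2,57],75.3)
p,d=optics.camera("side"); cv2.imwrite("pics/s6.png",np.hstack([cv2.resize(p[130:230,190:270,::-1],(400,500)),cv2.resize(p[105:230,260:390,::-1],(400,500))]))
E
```

```text
clock: 13.6
eef_pos: [0.6834, -0.0073, 0.1107]
eef_rot: [-2.497, -1.906, 0.001]
force: [-0.0, 0.4, 0.1]
opening: 0.502
to [684.8, -5.2, 57] 75.3 from [683.4  -7.3 110.7] 74.7 => shift [0.24 0.08 5.37] twist -0.01 q7 1.31 F [-0.   0.4  0.1] open 0.502 t 13.6
```

View pics/s6.png

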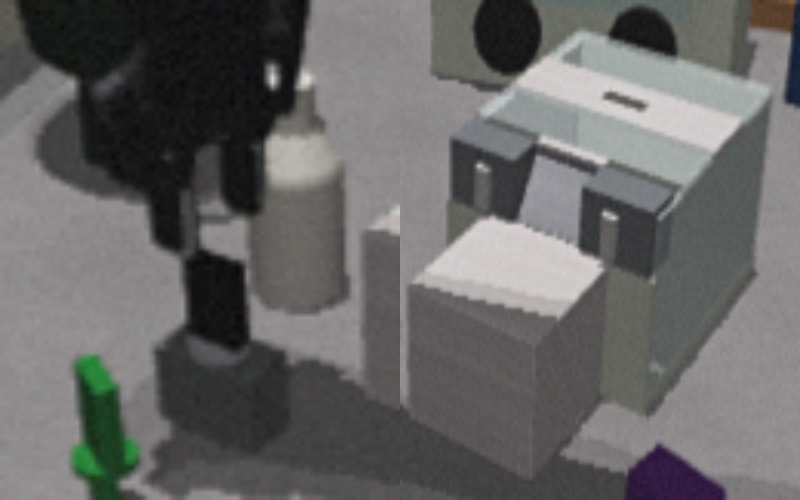

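The flap is shut and the ledge clear. The fingers hang over the black grip (crop (215,260)), one each side. Descend and grip.

```bash
python3 -m jog '[[[0.2,0.1,2],-0.01,0.5],[[0.2,0.1,4],-0.01,0.5],[[0.2,0.1,5.3],-0.01,0.5],[[0.2,0.1,5.3],-0.01,0.5],[[0.2,0.1,5.3],-0.01,0],[[0.2,0.1,5.3],-0.01,0],[[0.2,0.1,5.3],-0.01,0],[[0.2,0.1,5.3],-0.01,0],[[0.2,0.1,5.3],-0.01,0],[[0.2,0.1,5.3],-0.01,0]]' 50
python3 - <<'E'
from h import *
plan([684.8,-5.2,200],75.2)
E
```

```text
clock: 14.9
eef_pos: [0.6857, -0.0057, 0.0591]
eef_rot: [2.487, 1.918, 0.002]
force: [-0.2, -0.4, 6.2]
opening: 0.137
to [684.8, -5.2, 200] 75.2 from [685.7  -5.7  59.1] 75.3 => shift [  0.03  -0.08 -14.09] twist 0.002 q7 1.32 F [-0.2 -0.4  6.2] open 0.137 t 14.9
```

```bash
python3 -m jog '[[[0,0,-3],0,0],[[0,0,-8],0,0],[[0,0,-13],0,0],[[0,0,-15],0,0],[[0,0,-15],0,0]]'
python3 - <<'E'
from h import *
plan([500.2,-274.5,209],74.2)
E
```

```text
clock: 15.52
eef_pos: [0.6858, -0.0057, 0.2098]
eef_rot: [2.486, 1.918, 0.004]
force: [0.5, -0.5, -0.9]
opening: 0.134
to [500.2, -274.5, 209] 74.2 from [685.8  -5.7 209.8] 75.3 => shift [-3.071e+01 -1.113e+01  2.000e-02] twist 0.019 q7 1.31 F [ 0.5 -0.5 -0.9] open 0.134 t 15.53
```

```bash
python3 -m jog '[[[-5,-1.8,0],0.02,0],[[-10,-3.6,0],0.02,0],[[-15,-5.4,0],0.02,0],[[-20,-7.2,0],0.02,0],[[-25,-9,0],0.02,0],[[-29,-10.5,0],0.02,0],[[-30.7,-11.1,0],0.02,0],[[-30.7,-11.1,0],0.02,0],[[-30.7,-11.1,0],0.02,0],[[-30.7,-11.1,0],0.02,0]]'
cat > k.py <<'E'
from h import *
import sys
tag=sys.argv[1]; s=robot.observe(); plan([500.2,-274.5,164],74.2)
p,d=optics.camera("side")
w=(300,85,380,185)
im=cv2.convertScaleAbs(cv2.resize(p[w[1]:w[3],w[0]:w[2],::-1],None,fx=6,fy=6,interpolation=cv2.INTER_CUBIC),alpha=1.5)
# overlay: predicted key outline from TCP, slot outline
T=R.from_rotvec(s["eef_rot"]).as_matrix(); c=s["eef_pos"]*1000; kx=T[:2,1]; ky=T[:2,0]; zc=c[2]-14
def dr(X,col):
    q=((pix("side",np.array(X)/1000)-w[:2]+.5)*6).astype(np.int32); cv2.polylines(im,[q],True,col,1)
for z in(zc-28,zc-18): dr([[*(c[:2]+a*18*kx+b*5*ky),z] for a,b in((1,1),(1,-1),(-1,-1),(-1,1))],(0,0,255))
dr([[*(W(100,0)+a*21*ey+b*7.5*ex),146] for a,b in((1,1),(1,-1),(-1,-1),(-1,1))],(0,255,0))
cv2.imwrite(f"pics/{tag}.png",im)
E
python3 k.py k1
```

```text
clock: 16.77
eef_pos: [0.5009, -0.2727, 0.208]
eef_rot: [-2.504, -1.897, -0.001]
force: [0.2, 0.7, 0.4]
opening: 0.132
to [500.2, -274.5, 164] 74.2 from [ 500.9 -272.7  208. ] 74.3 => shift [-0.19 -0.02  4.4 ] twist 0.002 q7 1.79 F [0.2 0.7 0.4] open 0.132 t 16.77
```

View pics/k1.png

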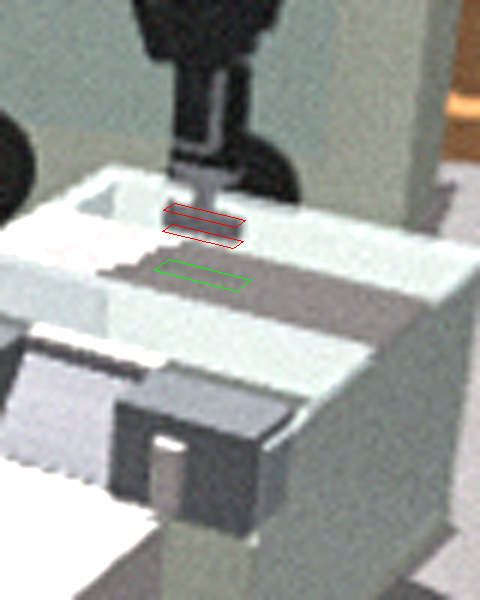

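Red (predicted head) overlays the real head within about 1 px. Green (slot) is in shadow here, so I'll verify the slot in the first side picture.

Run:
```python
from h import *
for n,f in(("side","side0"),("side","side5"),("top","top0")):
    try: P=np.load(f+".npz")["p"]
    except Exception as e: print(e); continue
    g=cv2.cvtColor(P,cv2.COLOR_RGB2GRAY); c=pix(n,[[.5002,-.2745,.146]])[0]; u0,v0=(c-[17,12]).astype(int)
    sub=cv2.resize(g[v0:v0+24,u0:u0+34],None,fx=8,fy=8,interpolation=cv2.INTER_CUBIC)
    m=(sub<(sub.min()/2+np.median(sub)/2)).astype(np.uint8); nl,lab,st,ce=cv2.connectedComponentsWithStats(m)
    i=min(range(1,nl),key=lambda i:np.hypot(*(ce[i]-[136,96])) if st[i,4]>300 else 1e9)
    v,u=np.nonzero(lab==i); w=world(n,np.c_[(u+.5)/8-.5+u0,(v+.5)/8-.5+v0],z=.146)*1000
    q=inv(w); print(f,st[i],w.mean(0),cv2.minAreaRect(q[:,:2].astype(np.float32)))
plan([500.2,-274.5,164],74.2)
```

```text
side0 [ 87  83 100  30 859] [ 502.64398012 -279.17424621  146.        ] ((103.31458282470703, 3.8737564086914062), (9.103273391723633, 37.1934814453125), 0.10344771295785904)
side5 [ 87  83  98  29 800] [ 503.13669196 -279.31345064  146.        ] ((103.64557647705078, 4.0114946365356445), (9.007580757141113, 36.64725875854492), 2.1318631172180176)
top0 [ 111   42   65  133 5282] [ 500.18776075 -274.62126465  146.        ] ((99.66313171386719, 0.1877727508544922), (15.135029792785645, 42.78483200073242), 0.7853460311889648)
to [500.2, -274.5, 164] 74.2 from [ 500.7 -273.   208. ] 74.3 => shift [-0.16 -0.01  4.4 ] twist 0.001 q7 1.79 F [-0.  -0.5 -1.2] open 0.132 t 16.82
```

Top says the slot centre is at (500.2,-274.6). In the side view only the shaded far walls show (far edges at x=107.9, y=22.4), which agrees within about 1.4 mm. Lower in small steps.

```bash
python3 -m jog '[[[-0.1,0,1],0,0],[[-0.1,0,1.5],0,0],[[-0.1,0,1.5],0,0],[[-0.1,0,1.5],0,0]]'
python3 - <<'E'
from h import *
plan([500.3,-274.7,164],74.2)
E
python3 k.py k2
```

```text
clock: 17.32
eef_pos: [0.4996, -0.2755, 0.1933]
eef_rot: [2.507, 1.894, 0.0]
force: [0.0, -0.5, -1.1]
opening: 0.136
to [500.3, -274.7, 164] 74.2 from [ 499.6 -275.5  193.3] 74.1 => shift [0.09 0.05 2.93] twist -0.001 q7 1.79 F [ 0.  -0.5 -1.1] open 0.136 t 17.32
to [500.2, -274.5, 164] 74.2 from [ 499.6 -275.5  193.3] 74.1 => shift [0.11 0.03 2.93] twist -0.001 q7 1.79 F [ 0.  -0.5 -1.1] open 0.136 t 17.32
```

View pics/k2.png

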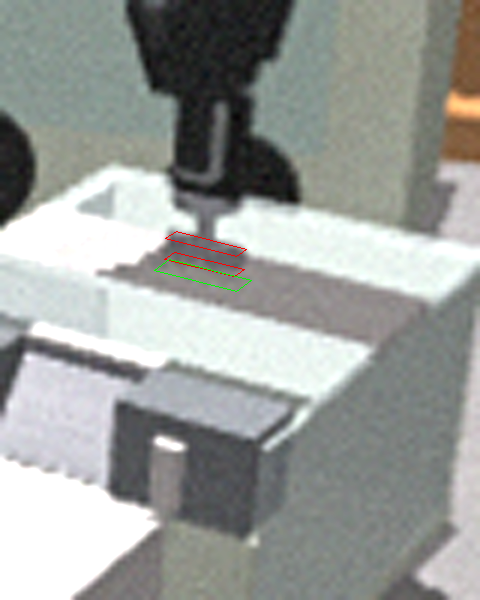

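The head sits just above the slot outline, aligned in both directions. Enter slowly.

```bash
python3 -m jog '[[[0.05,0,0.4],0,0],[[0.05,0,0.6],0,0],[[0.05,0,0.8],0,0],[[0.05,0,1.0],0,0],[[0.05,0,1.2],0,0],[[0.05,0,1.2],0,0]]'; python3 -c "
from h import *
plan([500.3,-274.7,160],74.2)"
```

```text
clock: 18.12
eef_pos: [0.4996, -0.2749, 0.1811]
eef_rot: [-2.506, -1.893, 0.0]
force: [0.2, -0.4, -1.0]
opening: 0.132
to [500.3, -274.7, 160] 74.2 from [ 499.6 -274.9  181.1] 74.1 => shift [0.04 0.06 2.11] twist -0.001 q7 1.8 F [ 0.2 -0.4 -1. ] open 0.132 t 18.12
```

```bash
python3 -m jog '[[[0,0.05,0.5],0,0],[[0,0.05,1],0,0],[[0,0.05,1.4],0,0],[[0,0.05,1.7],0,0],[[0,0.05,1.9],0,0],[[0,0.05,2.05],0,0],[[0,0.05,2.1],0,0],[[0,0.05,2.1],0,0]]'; python3 -c "
from h import *
plan([500.3,-274.7,160],74.2)"
```

```text
clock: 19.12
eef_pos: [0.5002, -0.2751, 0.1603]
eef_rot: [2.507, 1.894, 0.0]
force: [-0.9, 0.0, -0.1]
opening: 0.13
to [500.3, -274.7, 160] 74.2 from [ 500.2 -275.1  160.3] 74.1 => shift [ 0.04 -0.    0.03] twist -0.001 q7 1.8 F [-0.9  0.  -0.1] open 0.13 t 19.12
```

The force dropped to zero: the collar is resting on the top. Quarter turn.

```bash
python3 -m jog '[[[0,0,0.05],0.17,0],[[0,0,0.05],0.34,0],[[0,0,0.05],0.51,0],[[0,0,0.05],0.68,0],[[0,0,0.05],0.85,0],[[0,0,0.05],1.02,0],[[0,0,0.05],1.19,0],[[0,0,0.05],1.36,0],[[0,0,0.05],1.53,0],[[0,0,0.05],1.57,0]]'; python3 -m jog '[[[0,0,0],0,0],[[0,0,0],0,0]]'; python3 -c "
from h import *
plan([500.3,-274.7,160],-15.8)"
```

```text
clock: 20.38
eef_pos: [0.5006, -0.2751, 0.1601]
eef_rot: [3.111, -0.433, 0.001]
force: [-0.5, -1.0, 1.5]
opening: 0.133
clock: 20.62
eef_pos: [0.5005, -0.2751, 0.1601]
eef_rot: [-3.112, 0.429, -0.001]
force: [0.9, 0.2, 2.3]
opening: 0.137
to [500.3, -274.7, 160] -15.8 from [ 500.5 -275.1  160.1] -15.7 => shift [-0.03 -0.03  0.01] twist 0.002 q7 0.41 F [0.9 0.2 2.3] open 0.137 t 20.62
```

Turned. Release, rise, move clear and check.

```bash
python3 -m jog '[[[0,0,0],0,0.3],[[0,0,0],0,0.4],[[0,0,0],0,0.4],[[0,0,-3],0,0.4],[[0,0,-8],0,0.4],[[0,0,-13],0,0.4],[[0,-6,-13],0,0.4],[[0,-12,-13],0,0.4],[[0,-18,-13],0,0.4],[[0,-22,-13],0,0.4]]'
python3 - <<'E'
from h import *
plan([500.3,-274.7,160],-15.8)
for n in("side","top"):
    p,d=optics.camera(n)
    for l in("key","flap","cassette","squarebox","tin","brush","washbottle","beaker"):
        for o in optics.trace(n,l):
            X,_=cloud(n,d,o["pixels"]); X*=1000
            if len(X)<10 or o["conf"]<.4: continue
            t=X[X[:,2]>np.percentile(X[:,2],95)-10]; q=inv(X)
            print(n,l,round(o["conf"],2),np.round(o["bbox"]),np.round(np.median(X,0)),"top z",np.round(np.percentile(X[:,2],97)), *( [cv2.minAreaRect(inv(t)[:,:2].astype(np.float32))] if l=="key" else []))
    cv2.imwrite(f"pics/f{n}.png",p[...,::-1])
s=cv2.imread("pics/fside.png"); t=cv2.imread("pics/ftop.png")
cv2.imwrite("pics/f.png",np.hstack([cv2.resize(s[90:240,250:400],(400,400)),cv2.resize(t[140:270,280:430],(400,400))]))
E
```

```text
clock: 21.88
eef_pos: [0.5605, -0.06, 0.2897]
eef_rot: [-3.112, 0.427, 0.0]
force: [0.3, 0.3, -0.0]
opening: 0.402
to [500.3, -274.7, 160] -15.8 from [560.5 -60.  289.7] -15.6 => shift [-1.000e-02  2.231e+01  1.295e+01] twist 0.003 q7 -0.1 F [ 0.3  0.3 -0. ] open 0.402 t 21.88
side key 0.83 [205. 203. 216. 237.] [702.  86.  41.] top z 81.0 ((-299.6783752441406, 100.07905578613281), (24.16996955871582, 9.43099594116211), 61.37236785888672)
side key 0.62 [325. 109. 339. 135.] [ 501. -263.  173.] top z 200.0 ((95.3755874633789, 0.9817490577697754), (13.010741233825684, 32.019588470458984), 83.68883514404297)
side flap 0.79 [299. 146. 319. 167.] [ 534. -163.  123.] top z 144.0
side cassette 0.91 [335. 216. 364. 242.] [396. -12.  27.] top z 30.0
side squarebox 0.97 [270. 290. 306. 327.] [463. 259.  29.] top z 31.0
side tin 0.61 [253. 335. 287. 375.] [461. 362.  31.] top z 34.0
side brush 0.89 [216. 281. 251. 349.] [549. 305.  14.] top z 16.0
side washbottle 0.65 [238. 146. 258. 193.] [ 693. -121.   67.] top z 131.0
side beaker 0.63 [264. 113. 382. 225.] [ 506. -145.  101.] top z 148.0
side beaker 0.62 [147. 200. 176. 248.] [792. 159.  61.] top z 86.0
top key 0.65 [375. 206. 392. 221.] [ 500. -270.  180.] top z 200.0 ((96.63837432861328, 1.6361231803894043), (11.406645774841309, 31.4171085357666), 89.6830062866211)
top cassette 0.7 [270. 236. 293. 266.] [397. -20.  28.] top z 32.0
top squarebox 0.95 [180. 220. 204. 242.] [465. 250.  28.] top z 33.0
top tin 0.66 [146. 223. 167. 242.] [463. 353.  31.] top z 36.0
top brush 0.48 [156. 200. 206. 206.] [550. 291.  13.] top z 18.0
top beaker 0.69 [210.  98. 236. 129.] [810. 150.  36.] top z 87.0
```

View pics/f.png

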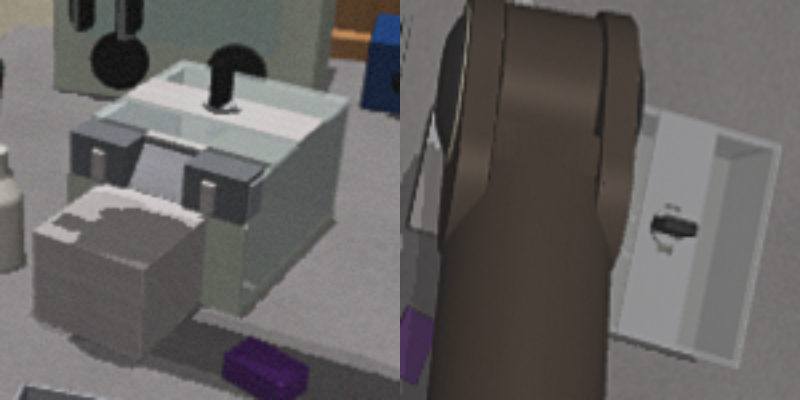

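The key stands in the slot with its grip along the drybox x (crossing the slot). Its top is at z≈0.200 against 0.198 expected, so it is seated. One more check, with the arm aside: anything visible of the cassette inside.

```bash
python3 -m jog '[[[0,-6,0],0,0.4],[[0,-12,0],0,0.4],[[0,-18,0],0,0.4],[[0,-24,0],0,0.4],[[0,-30,0],0,0.4],[[0,-30,0],0,0.4]]'
python3 - <<'E'
from h import *
out=[]
for n,w in(("top",(275,155,430,265)),("side",(255,100,390,230))):
    p,d=optics.camera(n); z=np.load(n+"0.npz"); c=np.abs(p.astype(int)-z["p"]).sum(2)[w[1]:w[3],w[0]:w[2]]
    m=(cv2.blur(c.astype(np.float32),(3,3))>45).astype(np.uint8); nl,lab,st,ce=cv2.connectedComponentsWithStats(m)
    print(n,[(st[i,:5]+[w[0],w[1],0,0,0]).tolist() for i in range(1,nl) if st[i,4]>12])
    out.append(cv2.resize(cv2.convertScaleAbs(p[w[1]:w[3],w[0]:w[2],::-1],alpha=1.7),(400,400)))
cv2.imwrite("pics/g.png",np.hstack(out))
E
```

```text
clock: 23.52
eef_pos: [0.641, 0.2325, 0.2879]
eef_rot: [-3.112, 0.418, 0.004]
force: [0.0, -0.6, -0.4]
opening: 0.396
top [[275, 155, 155, 110, 16528]]
side [[255, 100, 135, 130, 9303], [375, 101, 13, 4, 28]]
```

Run:
```python
from h import *
p,d=optics.camera("top"); z=np.load("top0.npz")
a=cv2.GaussianBlur(p.astype(np.float32).mean(2),(0,0),1); b=cv2.GaussianBlur(z["p"].astype(np.float32).mean(2),(0,0),1)
# ratio sampled on a drybox grid (floor height), local
for zz in(.015,.07):
  print("z",zz); 
  for y in range(-80,81,20):
    uv=np.round(pix("top",[[*W(x,y)/1000,zz] for x in range(-30,190,10)])).astype(int)
    print(y,np.round([a[v,u]/b[v,u] for u,v in uv],2).tolist())
q=inv(cloud("top",d)[0]*1000); s=(abs(q[:,1])<50)&(q[:,0]>-150)&(q[:,0]<-34)&(q[:,2]>106)&(q[:,2]<160); print("above ledge pts",s.sum())
p,d=optics.camera("side"); q=inv(cloud("side",d)[0]*1000); s=(abs(q[:,1])<28)&(q[:,0]>-29)&(q[:,0]<-2)&(q[:,2]>98)&(q[:,2]<144)
print("flap line resid",np.round(np.percentile(q[s,2]-(100+(q[s,0]+30)*1.3),[10,50,90]),1))
z=np.load("side0.npz");q=inv(cloud("side",z["d"])[0]*1000); s=(abs(q[:,1])<28)&(q[:,0]>-29)&(q[:,0]<-2)&(q[:,2]>98)&(q[:,2]<144)
print("at start",np.round(np.percentile(q[s,2]-(100+(q[s,0]+30)*1.3),[10,50,90]),1))
```

```text
z 0.015
-80 [1.1799999475479126, 1.190000057220459, 1.190000057220459, 1.190000057220459, 1.190000057220459, 1.190000057220459, 1.190000057220459, 1.190000057220459, 1.190000057220459, 1.190000057220459, 1.190000057220459, 1.190000057220459, 1.190000057220459, 1.190000057220459, 1.1799999475479126, 1.190000057220459, 1.190000057220459, 1.190000057220459, 1.190000057220459, 1.1799999475479126, 1.190000057220459, 1.1799999475479126]
-60 [1.190000057220459, 1.190000057220459, 1.190000057220459, 1.190000057220459, 1.190000057220459, 1.1799999475479126, 1.190000057220459, 1.190000057220459, 1.1799999475479126, 1.190000057220459, 1.190000057220459, 1.1799999475479126, 1.190000057220459, 1.1799999475479126, 1.1799999475479126, 1.190000057220459, 1.190000057220459, 1.190000057220459, 1.190000057220459, 1.1799999475479126, 1.190000057220459, 1.190000057220459]
-40 [1.1799999475479126, 1.190000057220459, 1.190000057220459, 1.190000057220459, 1.190000057220459, 1.1799999475479126, 1.190000057220459, 1.1799999475479126, 1.190000057220459, 1.190000057220459, 1.190000057220459, 1.190000057220459, 
[... 5981 characters left out ...]
57220459, 1.1799999475479126, 1.190000057220459, 1.190000057220459, 1.190000057220459, 1.190000057220459, 1.1799999475479126, 1.190000057220459, 1.190000057220459, 1.190000057220459, 1.190000057220459]
80 [1.190000057220459, 1.190000057220459, 1.190000057220459, 1.1799999475479126, 1.190000057220459, 1.190000057220459, 1.190000057220459, 1.190000057220459, 1.190000057220459, 1.190000057220459, 1.190000057220459, 1.1799999475479126, 1.190000057220459, 1.190000057220459, 1.190000057220459, 1.190000057220459, 1.1799999475479126, 1.190000057220459, 1.1799999475479126, 1.190000057220459, 1.1799999475479126, 1.190000057220459]
above ledge pts 52
flap line resid [1.7 5.5 8.9]
at start [2.3 5.3 8.9]
```

Run:
```python
from h import *
p,d=optics.camera("top"); z=np.load("top0.npz")
f=lambda p:cv2.GaussianBlur(p.astype(np.float32).mean(2),(0,0),1)
r=f(p)/f(z["p"])
for x in range(-145,-5,15):
    uv=np.round(pix("top",[[*W(x,y)/1000,.1] for y in range(-54,55,18)])).astype(int); print(x,[float(round(float(r[v,u]),2)) for u,v in uv])
for dd in(d,z["d"]):
    q=inv(cloud("top",dd)[0]*1000); s=(abs(q[:,1])<50)&(q[:,0]>-150)&(q[:,0]<-34)&(q[:,2]>106)&(q[:,2]<160); print(s.sum(),np.round(np.percentile(q[s],[5,50,95],axis=0)).tolist())
```

```text
-145 [1.19, 1.18, 1.19, 1.19, 1.19, 1.19, 1.19]
-130 [1.19, 1.19, 1.19, 1.19, 1.19, 1.18, 1.19]
-115 [1.19, 1.19, 1.18, 1.19, 1.19, 1.19, 1.19]
-100 [1.19, 1.19, 1.19, 1.19, 1.19, 1.19, 1.19]
-85 [1.19, 1.18, 1.19, 1.19, 1.19, 1.19, 1.19]
-70 [1.19, 1.19, 1.18, 1.19, 1.19, 1.19, 1.18]
-55 [1.19, 1.19, 1.19, 1.19, 1.19, 1.18, 1.18]
-40 [1.19, 1.19, 1.19, 1.19, 1.19, 1.19, 1.19]
-25 [1.19, 1.19, 1.19, 1.19, 1.19, 1.19, 1.19]
-10 [1.19, 1.18, 1.19, 1.19, 1.18, 1.19, 1.19]
51 [[-88.0, -47.0, 106.0], [-37.0, 31.0, 136.0], [-35.0, 48.0, 147.0]]
53 [[-94.0, -48.0, 107.0], [-37.0, 2.0, 137.0], [-34.0, 48.0, 148.0]]
```

The ledge and flap look the same as at the start, and the key is seated and crosswise. Hand in.

```bash
python3 -c "
from h import *
print(robot.finish_job())"
```

```text
the job is handed in; nothing more can be done
None
```

I did both parts in the order asked and handed the job in at about 24 s. One thing I couldn't confirm by sight is the oblong box lying inside the dry-storage box.

- **Oblong box:** I lifted it from the tray, set it on the loading ledge and pushed it lengthwise with shut fingers. The fingers' front edge reached about 20 mm past the ledge's inner edge, and I then backed out.
    - **Ledge and flap:** At the end the ledge is empty and the flap is back at its shut slope, both matching the first pictures.
    - **Not seen:** Neither camera shows the box inside. I infer it lies hidden under the flap and header.
- **T-key:** The head went down through the slot without resistance until the collar rested on the top. I turned it a quarter turn, let go and moved the arm clear.
    - **Seating:** The grip now lies along the dry-storage box's x, across the slot. Its top is at 200 mm, against 198 mm expected.
    - **Offset:** The grip measures about 3–4 mm short of the slot's centre along x. I left it there, as the head still spans the slot.
- **Other objects:** The final network readings place the square and round boxes in the tray with the brush, and the bottle and beaker standing. I had no measured start positions for most of them, but the arm touched none of them in any picture I viewed. The green key and purple box still match where they first measured.

I used all 12 picture views, so the last checks were numerical comparisons with the first pictures.

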